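# Press a slate mosaic in its jig

### The arm

A 6-joint arm with a two-finger parallel gripper is mounted at the origin on the work surface. World frame = base frame: x ahead of the robot, y to its left, z up, the work surface at z = 0. Lengths are in m, angles in rad, forces in N, time in s.
With the tool pointing down it reaches from about 0.35 to 0.775 m from the base axis. Payload 7.3 kg.
Tool frame: the origin (TCP) lies on the centre line of the jaws, within the pads' length; the fingertips stand 22 mm ahead of it and the grasp point (between the pads) lies 3 mm ahead of it (ctrl.tcp_to_tips is the distance from the TCP to the fingertips, in m); z points along the fingers, y is the line along which they close (so a half turn about z gives the same grasp; the last joint's range is limited). The gripper opens to 92 mm and grips with 3 to 60 N. Pads are 19 mm wide; open, the fingers measure 130 mm over their backs; the gripper's body (75 mm by 190 mm) begins 47 mm behind the grasp point.
Start: joints at [-1.397, 0.342, 1.524, -0, 1.275, -0.146], TCP at [0.165, -0.498, 0.249] pointing down, gripper open.
Joint ranges: [-2.53, 2.53], [-0.77, 2.02], [0.04, 2.7], [-1, 4.14], [0.28, 2.66], [-3.11, 3.11]. Speed limits (rad/s): [2.57, 2.57, 3.14, 3.14, 3.14, 3.14].

### API

Orientations are given as a unit quaternion [x, y, z, w].
In Python, from cell import status, snapshot, hand_in, ctrl gives the robot as it stands. The module is installed in compiled form; this text tells all that it offers.
- The arm moves only by the tool arm_command, never from a script. Its arguments are lists of equal length, an entry for each row: "hand": the closure, from 0 (fully open) to 1 (shut); "linear": the shift along the tool's x, y, z scaled (see below), a list of three; "twist": the turn, a rotation vector about the tool's x, y, z scaled (see below), a list of three. In form: {"hand": [hand, ...], "linear": [[x, y, z], ...], "twist": [[rx, ry, rz], ...]}. A call has 1 to 12 rows; each row is the pose to reach, as a shift and turn from the pose commanded when the call began, along the tool's axes at that moment; what a row does not reach only later rows make up. The controller multiplies each number of a shift by 0.1 m and each number of a turn by 60 degrees. A row lasts 1/12 s, in which the tool goes at most 41.7 mm and 7.16 degrees, less where a joint would pass 70% of its speed; a pose out of reach is approached as far as the arm can. A call with a number of a shift or a turn outside -1 to 1 is refused whole. A call with a gripper value outside its range is refused whole. The fingers move at their own pace and stop on an object; the grip force is fixed at half the most. Time passes only in rows, so rows that repeat a pose let the fingers close. It gives the time, the measured TCP pose, the force, the opening and the grip force at its end, in the units of the state.
- status.sense(): the state, without advancing time (a new reading comes with each control period).
- snapshot(name): name is "scene" or "top" or "wrist"; returns a dict with "pixels" (420x560x3 uint8, blue, green, red), "fx", "fy", "cx", "cy" (pixels), "k1" (the pictures are not rectified: a ray, as slopes to the right and down, at radius r is drawn at 1 + k1 r^2 times it, then the intrinsics apply), "extrinsics" (4x4, takes a point from camera to world coordinates); the wrist camera has in their place "T_tool_cam" (4x4, takes a point from camera to tool coordinates, whose origin is the TCP and whose axes are the flange's). Camera axes: x right, y down, z forward; pixel columns grow to the right and rows downward; lengths in m; the calibration is good to about 2 mm. A picture is of the moment at which its call begins: read the wrist's pose just before it. There is no depth.
- hand_in(): hands the job in; it is judged then, once.
The state is a dict: "time": time; "joint_positions": joint angles; "joint_vel": joint speeds; "effort": joint torques, N m; "eef_pos": TCP position; "ee_rot": TCP orientation; "contact_force": force on the tool from outside, world axes, zero at the start; "wrist_torque": the same for the moment, N m; "width": finger opening in m; "grip_force": force on a finger pad.
Only numpy, scipy, OpenCV 4.12 (cv2) and the standard library are available. Lean on these libraries where they do the work, as an engineer would, in place of code of your own. Each camera call takes 0.05 s, during which the arm holds its last target. There are 200 camera calls.

### The job

Get the slate mosaic panel under the press: slide it along the jig's bed until it sits square in the corner, up against both wooden stops, then take the press plate by its handle and lower it over the two guide pins, held level and let down gently without dropping it, until it lies flat on the mosaic. Leave it there with the panel still against its stops, and do not disturb the glue jar and the palette knife that lie between jig and plate.

Things in the scene. Friction and masses are not known exactly. Their poses are not given: they have to be found in the camera images.
- jig: The pressing jig, screwed to the bench: plywood base 200 x 200 x 18 mm with two steel guide pins and two low wooden stops. Origin: centre of its underside, at bench height; z up. Its top (the bed) is 18 mm above that. A panel home in the corner of the stops has its centre at jig x = 0, y = 0. The bed is open on the -x and -y sides: push the panel from there. Yaw within 0.4 rad of the world's.
- stop_x (a point): Middle of the inner face of the stop on the jig's +x side, at (50, 6) mm, 22 mm above the bench. The stop is a strip 14 mm wide, 8 mm above the bed, along jig y from -36 to +48 mm.
- stop_y (a point): Middle of the inner face of the stop on the jig's +y side, at (6, 50) mm, 22 mm above the bench. The stop is a strip 14 mm wide, 8 mm above the bed, along jig x from -36 to +48 mm.
- pin_a (a point): Tip of the guide pin at (-65, +65) mm of the jig, 63 mm above the bench. The pin is fixed, 12 mm in diameter, straight up to 50 mm above the bench, then bullet-nosed to the tip; a collar 20 mm across at its foot rises 3 mm above the bed.
- pin_b (a point): Tip of the other, equal guide pin, at (+65, -65) mm of the jig, 63 mm above the bench.
- panel: The mosaic panel: loose, 100 x 100 mm, 14 mm thick (10 mm plywood backing, then 4 mm of grey slate pieces with a flat top, 96 mm square), 0.13 to 0.23 kg. Origin: centre of its underside; z up; x and y along its edges and near the jig's. It starts on the jig's bed, about 8 to 25 mm short of each stop and up to 0.12 rad askew, and slides under about 2 N.
- plate: The press plate: bare aluminium, 160 x 160 x 8 mm, with two 15 mm through holes near diagonally opposite corners and a wooden bridge handle over its middle; 0.5 to 0.72 kg. Origin: centre of its underside; z up. It starts flat on the bench, handle up. It also fits when turned half round, but not a quarter. Resting on the panel in the jig its origin is 32 mm above the bench and over the jig's.
- handle (a point): Centre of the handle's bar, 48 mm above the plate's underside, over the plate's balance point. The bar runs along the plate's y: 112 mm long, 20 mm wide (along the plate's x), 22 mm high, 29 mm of free space below it; its feet, 16 mm thick, stand at y = -45 and +45 mm.
- hole_a (a point): Centre of the plate's hole at (-65, +65) mm of the plate, at the underside.
- hole_b (a point): Centre of the plate's hole at (+65, -65) mm of the plate, at the underside.
- glue_jar: A closed white jar, 68 mm across, 85 mm high, standing on the bench beyond the gap between the jig and the plate. Bystander. Origin: centre of its underside.
- palette_knife: A palette knife about 210 mm long and 20 mm high, lying on the bench between the jig and the plate. Bystander. Origin: about the middle, at bench height; x along it.

How it is judged:
By the outcome, as a careful person would: the job done as asked, in the order asked, and still so for the second after the job is handed in, with the robot touching nothing.
It also fails if it takes over 72 s, if anything falls off the work surface, if the arm or the gripper's body presses on something with over 40 N, if the wrist force passes 120 N, or if a joint passes its speed limit or range.

## Working session

There is one attempt and no reset: what is moved stays moved. The work goes in short steps, Python scripts to look and compute and a tool call to move; the robot and the scene stay as the last step left them, time stands still between calls to the robot, and variables do not carry over. Pictures are saved under pics/ and viewed, at most 10 in all, crops included, and the job is handed in when it is done.

Besides the shell and the picture viewer there is one more tool, called after ">>>" as name(argument=value, ...), one argument or row to a line, values as JSON. arm_command: Moves the arm, as the interface text tells. Its arguments: {"type":"object","properties":{"hand":{"type":"array"},"linear":{"type":"array"},"twist":{"type":"array"}},"required":["hand","linear","twist"]}

```bash
mkdir -p pics
python3 - <<'E'
from cell import status,snapshot,ctrl
import cv2,numpy as np
print({k:np.round(v,4) for k,v in status.sense().items()}); print(ctrl.tcp_to_tips)
for n in("scene","top"):
    s=snapshot(n); cv2.imwrite(f"pics/{n}0.png",s["pixels"])
    print(n,{k:np.round(v,4).tolist() for k,v in s.items() if k!="pixels"})
s=snapshot("wrist");cv2.imwrite("pics/wrist0.png",s["pixels"]);print(np.round(s["T_tool_cam"],4).tolist(),s["fx"],s["fy"],s["cx"],s["cy"],s["k1"])
E
```

```text
{'time': np.float64(0.0), 'joint_positions': array([-1.397 ,  0.3427,  1.525 , -0.    ,  1.2754, -0.146 ]), 'joint_vel': array([ 0.0002, -0.0001, -0.0003,  0.0017,  0.0017, -0.0009]), 'effort': array([ 2.00000e-04, -4.31244e+01, -2.44223e+01,  7.19000e-02,
        5.60000e-02, -1.00000e-04]), 'eef_pos': array([ 0.165, -0.498,  0.248]), 'ee_rot': array([ 9.872e-01,  1.592e-01, -0.000e+00, -8.000e-04]), 'contact_force': array([-0.8151,  0.6097,  0.6987]), 'wrist_torque': array([ 0.0132, -0.0338, -0.0186]), 'grip_force': np.float64(0.0), 'width': np.float64(0.0923)}
0.022
scene {'fx': 404.0756, 'fy': 404.0756, 'cx': 277.1019, 'cy': 205.3966, 'k1': 0.0214, 'extrinsics': [[0.0153, 0.5804, -0.8142, 1.1729], [0.9996, -0.029, -0.0019, 0.0103], [-0.0247, -0.8138, -0.5806, 0.5528], [0.0, 0.0, 0.0, 1.0]]}
top {'fx': 520.2818, 'fy': 520.2818, 'cx': 285.3951, 'cy': 212.619, 'k1': -0.0735, 'extrinsics': [[0.029, -0.9945, 0.101, 0.4113], [-0.9995, -0.0302, -0.0101, 0.0334], [0.0131, -0.1006, -0.9948, 1.1669], [0.0, 0.0, 0.0, 1.0]]}
[[0.001, -0.9639, -0.2663, 0.0716], [1.0, 0.0007, 0.001, 0.0005], [-0.0007, -0.2663, 0.9639, -0.1357], [0.0, 0.0, 0.0, 1.0]] 369.7199908132048 369.7199908132048 280.76026212949597 218.108633241374 -0.053926460267279694
```

View pics/top0.png

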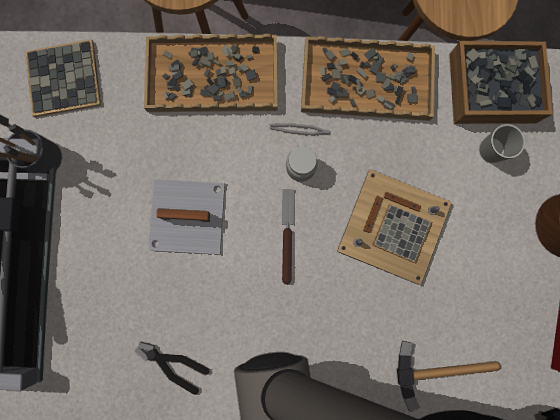

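View pics/scene0.png

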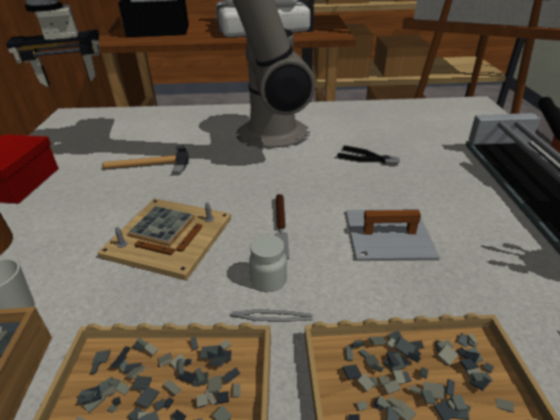

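The top view shows the jig near (395,228), the panel at about (404,233), the plate at (188,217) with its handle at (183,215), the knife at (288,237) and the jar at (301,165). I'll zoom in next.

```bash
python3 - <<'E'
import cv2,numpy as np
im=cv2.imread("pics/top0.png")
a=cv2.resize(im[165:290,335:460],None,fx=4.6,fy=4.6,interpolation=cv2.INTER_CUBIC)[:, :]
cv2.imwrite("pics/cropjig.png",a)
E
cat > h.py <<'E'
from cell import status,snapshot
import cv2,numpy as np
from scipy.spatial.transform import Rotation as R
from scipy.optimize import least_squares
def cam(n):
    st=status.sense(); s=snapshot(n)
    if n=="wrist":
        T=np.eye(4);T[:3,:3]=R.from_quat(st["ee_rot"]).as_matrix();T[:3,3]=st["eef_pos"];s["E"]=T@s["T_tool_cam"]
    else: s["E"]=np.array(s["extrinsics"])
    return s
def proj(s,P):
    P=np.atleast_2d(P);E=s["E"];c=(P-E[:3,3])@E[:3,:3]
    x=c[:,:2]/c[:,2:];x=x*(1+s["k1"]*(x**2).sum(1))[:,None]
    return x*[s["fx"],s["fy"]]+[s["cx"],s["cy"]]
def unproj(s,uv,z):
    out=[]
    for p in np.atleast_2d(uv):
        d=(p-[s["cx"],s["cy"]])/[s["fx"],s["fy"]];x=d.copy()
        for _ in range(20): x=d/(1+s["k1"]*(x@x))
        r=s["E"][:3,:3]@np.r_[x,1];t=(z-s["E"][2,3])/r[2];out.append(s["E"][:3,3]+t*r)
    return np.array(out)
def fit(s,uv,body,x0):
    "fit x,y,yaw of body points at known heights"
    body=np.array(body,float);uv=np.array(uv,float)
    def W(q):
        c,n=np.cos(q[2]),np.sin(q[2]);return np.c_[q[0]+c*body[:,0]-n*body[:,1],q[1]+n*body[:,0]+c*body[:,1],body[:,2]]
    r=least_squares(lambda q:(proj(s,W(q))-uv).ravel(),x0,x_scale=[.1,.1,.1]);return r.x,r.fun.reshape(-1,2)
def plan(dw,dyaw,st=None):
    "world shift & yaw -> tool units (from the measured pose)"
    st=st or status.sense();Rm=R.from_quat(st["ee_rot"]).as_matrix()
    return (Rm.T@np.array(dw)/.1).round(4),(Rm.T@np.array([0,0,dyaw])/np.radians(60)).round(4)
E
python3 - <<'E'
from h import *
s=cam("top")
q,r=fit(s,[(217,188),(154,244),(183.5,214.5)],[(.065,-.065,.008),(-.065,.065,.008),(0,0,.059)],[.4,.2,0]);print(q,r.round(1))
print(unproj(s,[(372,171),(452,205),(422,284),(338,251)],.018))
print(unproj(s,[(301,160)],.085),unproj(s,[(289,190),(287,283)],.01))
E
```

```text
[ 0.51423241  0.24300172 -0.0197717 ] [[ 0.1  0.9]
 [ 1.4 -0.3]
 [-1.4 -0.6]]
[[ 0.62787641 -0.17022853  0.018     ]
 [ 0.55654934 -0.35247598  0.018     ]
 [ 0.37855765 -0.28483576  0.018     ]
 [ 0.44631408 -0.09692301  0.018     ]]
[[ 0.63392976 -0.00736513  0.085     ]] [[0.58003817 0.0149987  0.01      ]
 [0.37275035 0.01353339 0.01      ]]
```

View pics/cropjig.png

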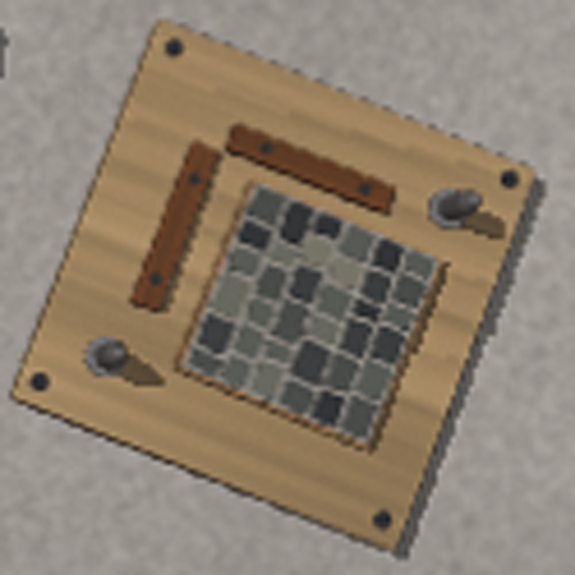

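The zoomed crop shows the two stops, both pins and the panel, which is clearly short of both stops. I'll move the wrist over the jig for a better measurement.

>>> arm_command(
  hand=[0,0,0,0],
  linear=[
    [0.3,-0.12,0],
    [0.65,-0.25,0],
    [1,-0.38,0],
    [1,-0.38,0],
  ],
  twist=[
    [0,0,0],
    [0,0,0],
    [0,0,0],
    [0,0,0],
  ],
)

```text
time: 0.53
eef_pos: [0.2517, -0.4271, 0.2487]
ee_rot: [0.987, 0.161, 0.001, -0.001]
contact_force: [0.2, -0.0, -0.9]
width: 0.0919
grip_force: 0.0
```

>>> arm_command(
  hand=[0,0,0],
  linear=[
    [0.35,-0.13,0],
    [0.7,-0.27,0],
    [1,-0.38,0],
  ],
  twist=[
    [0,0,0],
    [0,0,0],
    [0,0,0],
  ],
)

```text
time: 0.78
eef_pos: [0.3319, -0.3622, 0.2486]
ee_rot: [0.987, 0.159, 0.0, -0.0]
contact_force: [-0.0, -0.1, 0.7]
width: 0.092
grip_force: 0.0
```

>>> arm_command(
  hand=[0,0,0],
  linear=[
    [0.35,-0.13,0],
    [0.7,-0.27,0],
    [1,-0.38,0],
  ],
  twist=[
    [0,0,0],
    [0,0,0],
    [0,0,0],
  ],
)

```text
time: 1.03
eef_pos: [0.4153, -0.2943, 0.2487]
ee_rot: [0.987, 0.159, 0.0, -0.0]
contact_force: [-0.6, -0.4, -0.5]
width: 0.0917
grip_force: 0.0
```

>>> arm_command(
  hand=[0.2,0.4,0.4,0.4,0.4,0.4,0.4,0.4],
  linear=[
    [0.35,-0.13,0],
    [0.7,-0.27,0],
    [1,-0.38,0],
    [1,-0.38,0],
    [1,-0.38,0],
    [1,-0.38,0],
    [1,-0.38,0],
    [1,-0.38,0],
  ],
  twist=[
    [0,0,0.11],
    [0,0,0.22],
    [0,0,0.33],
    [0,0,0.44],
    [0,0,0.55],
    [0,0,0.668],
    [0,0,0.668],
    [0,0,0.668],
  ],
)

```text
time: 1.7
eef_pos: [0.4969, -0.2286, 0.2485]
ee_rot: [0.982, -0.187, -0.0, 0.0]
contact_force: [0.4, -0.3, -0.1]
width: 0.0554
grip_force: 0.0
```

Run:
```python
from h import *
s=cam("wrist");cv2.imwrite("pics/w1.png",s["pixels"]);np.save("w1.npy",s["E"])
st=status.sense();print(st["time"],st["eef_pos"],R.from_quat(st["ee_rot"]).as_matrix().round(3),st["width"])
```

```text
1.75 [ 0.49686053 -0.22859544  0.24861649] [[ 0.93  -0.367 -0.   ]
 [-0.367 -0.93  -0.   ]
 [-0.     0.    -1.   ]] 0.05482589163710685
```

View pics/w1.png

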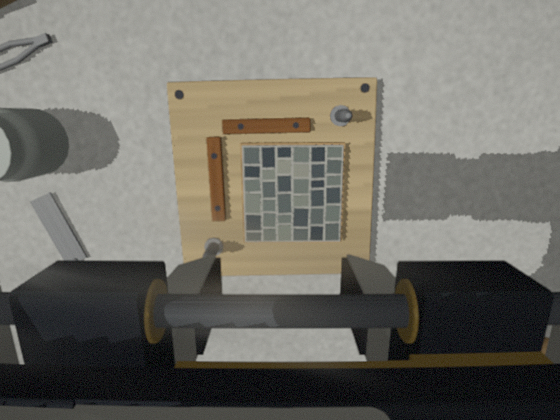

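The wrist view has the bed's top corners at (169,83) and (376,78), the panel at (242–345, 142–242), and the stops above it and to its left. I'll enlarge this crop for exact corners.

```bash
python3 -c "
import cv2
im=cv2.imread('pics/w1.png')[70:280,160:390]
cv2.imwrite('pics/w1c.png',cv2.resize(im,(0,0),fx=2.8,fy=2.8,interpolation=cv2.INTER_CUBIC))"
```

```text
(no output)
```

View pics/w1c.png

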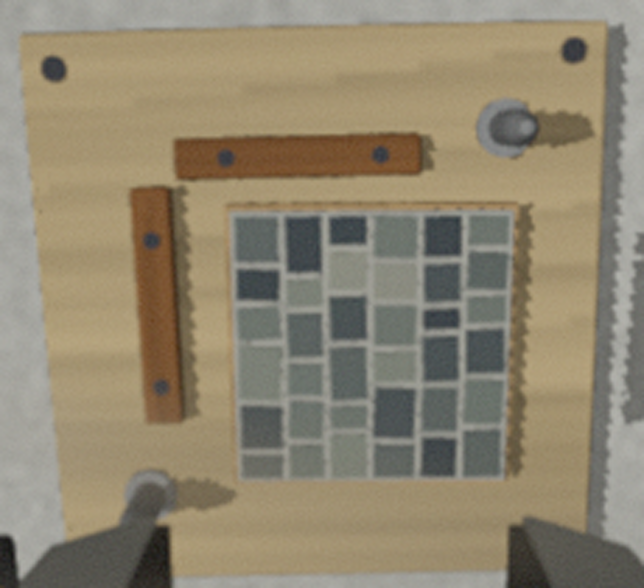

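The crop gives clean corners for the bed, stops, pin collars and slate, so I can fit the poses now.

Run:
```python
from h import *
s=cam("wrist")
f=lambda L:[((u+.5)/2.8-.5+160,(v+.5)/2.8-.5+70) for u,v in L]
uv=[(21,35),(607,23),(584,570),(175,140),(421,173),(419,134),(131,189),(147,423),(505,127),(525,127),(150,491)]
B=[(.1,.1,.018),(.1,-.1,.018),(-.1,-.1,.018),(.064,.048,.026),(.05,-.036,.026),(.064,-.036,.026),(.048,.064,.026),(-.036,.064,.026),(.065,-.065,.021),(.065,-.065,.061),(-.065,.065,.021)]
q,r=fit(s,f(uv),B,[.5,-.226,-.38]);print(q,r.round(1).tolist())
h=.048
p,r=fit(s,f([(234,213),(515,210),(503,479),(239,479)]),[(h,h,.032),(h,-h,.032),(-h,-h,.032),(-h,h,.032)],[.5,-.226,-.38]);print(p,r.round(1).tolist())
Rz=lambda a:np.array([[np.cos(a),-np.sin(a)],[np.sin(a),np.cos(a)]])
print("panel in jig",Rz(q[2]).T@(p[:2]-q[:2]),p[2]-q[2])
T=cam("top")
im=np.array([(372,171),(452,205),(422,284),(338,251)])
print("top: ",fit(T,im,[(.1,.1,.018),(.1,-.1,.018),(-.1,-.1,.018),(-.1,.1,.018)],q))
# push pose: TCP at jig (-.105, py)
st=status.sense();e=st["eef_pos"];print("tool in jig",Rz(q[2]).T@(e[:2]-q[:2]),"tool yaw",np.arctan2(*R.from_quat(st["ee_rot"]).as_matrix()[[1,0],0]))
```

```text
[ 0.50538921 -0.22532476 -0.35555482] [[-1.7, -0.9], [1.3, -1.2], [0.7, 0.4], [-1.0, -0.7], [0.4, 0.8], [1.1, -0.5], [-1.1, -0.5], [-0.9, 0.8], [0.4, 0.5], [0.7, 0.3], [-0.1, 1.9]]
[ 0.49074104 -0.23954493 -0.37434603] [[-1.1, -1.1], [0.6, -0.0], [0.8, 0.6], [-0.2, 0.7]]
panel in jig [-0.00878179 -0.01842992] -0.018791215749025536
top:  (array([ 0.50245437, -0.22616818, -0.36655634]), array([[-0.67970936, -1.67699066],
       [ 1.25258377, -1.46961236],
       [-0.53258762,  2.39932317],
       [ 0.00936595,  0.62447455]]))
tool in jig [-0.00685528 -0.0060578 ] tool yaw -0.3774324190329033
```

>>> arm_command(
  hand=[0.6,0.6,0.6,0.6],
  linear=[
    [-0.3,0.04,0.2],
    [-0.6,0.08,0.5],
    [-0.78,0.12,0.8],
    [-0.78,0.12,1],
  ],
  twist=[
    [0,0,-0.02],
    [0,0,-0.02],
    [0,0,-0.02],
    [0,0,-0.02],
  ],
)

```text
time: 2.18
eef_pos: [0.4158, -0.2088, 0.1466]
ee_rot: [0.984, -0.178, -0.002, -0.001]
contact_force: [-0.0, -0.6, 0.0]
width: 0.0372
grip_force: 0.0
```

>>> arm_command(
  hand=[0.6,0.6,0.6,0.6,0.6,0.6],
  linear=[
    [0,0,0.3],
    [0,0,0.6],
    [0,0,0.8],
    [0,0,0.95],
    [0,0,1],
    [0,0,1],
  ],
  twist=[
    [0,0,0],
    [0,0,0],
    [0,0,0],
    [0,0,0],
    [0,0,0],
    [0,0,0],
  ],
)

```text
time: 2.68
eef_pos: [0.4195, -0.2104, 0.0478]
ee_rot: [0.984, -0.178, -0.001, -0.0]
contact_force: [-0.4, 1.0, 0.9]
width: 0.0367
grip_force: 0.0
```

>>> arm_command(
  hand=[0.6,0.6,0.6,0.6,0.6,0.6,0.6,0.6,0.6,0.6,0.6,0.6],
  linear=[
    [0,0,0.03],
    [0.04,0,0.05],
    [0.06,0,0.05],
    [0.08,0,0.05],
    [0.1,0,0.05],
    [0.12,0,0.05],
    [0.14,0,0.05],
    [0.16,0,0.05],
    [0.18,0,0.05],
    [0.2,0,0.05],
    [0.21,0,0.05],
    [0.22,0,0.05],
  ],
  twist=[
    [0,0,0],
    [0,0,0],
    [0,0,0],
    [0,0,0],
    [0,0,0],
    [0,0,0],
    [0,0,0],
    [0,0,0],
    [0,0,0],
    [0,0,0],
    [0,0,0],
    [0,0,0],
  ],
)

```text
time: 3.68
eef_pos: [0.4407, -0.2182, 0.0436]
ee_rot: [0.984, -0.178, -0.0, -0.0]
contact_force: [-2.3, 0.5, 1.4]
width: 0.0368
grip_force: 1.0
```

>>> arm_command(
  hand=[0.6,0.6,0.6,0.6,0.6],
  linear=[
    [0.01,0,0],
    [0.02,0,0],
    [0.03,0,0],
    [0.03,0,0],
    [0.03,0,0],
  ],
  twist=[
    [0,0,0],
    [0,0,0],
    [0,0,0],
    [0,0,0],
    [0,0,0],
  ],
)

```text
time: 4.1
eef_pos: [0.4425, -0.2189, 0.0435]
ee_rot: [0.984, -0.178, -0.001, -0.0]
contact_force: [-4.9, 0.7, 3.2]
width: 0.0369
grip_force: 2.8
```

>>> arm_command(
  hand=[0.6,0.6,0.6],
  linear=[
    [0.01,0,0],
    [0.01,0,0],
    [0.01,0,0],
  ],
  twist=[
    [0,0,0],
    [0,0,0],
    [0,0,0],
  ],
)

```text
time: 4.35
eef_pos: [0.4426, -0.2189, 0.0435]
ee_rot: [0.984, -0.178, -0.002, -0.001]
contact_force: [-8.1, 1.5, 6.4]
width: 0.0367
grip_force: 4.2
```

>>> arm_command(
  hand=[0.6,0.6,0.6,0.6],
  linear=[
    [-0.15,0,0],
    [-0.15,0,-0.3],
    [-0.15,0,-0.6],
    [-0.15,0,-0.7],
  ],
  twist=[
    [0,0,0],
    [0,0,0],
    [0,0,0],
    [0,0,0],
  ],
)

```text
time: 4.68
eef_pos: [0.4322, -0.2157, 0.1172]
ee_rot: [0.984, -0.178, 0.003, 0.001]
contact_force: [0.5, -0.6, 1.0]
width: 0.0368
grip_force: 0.0
```

>>> arm_command(
  hand=[0.6,0.6,0.6,0.6,0.6,0.6,0.6],
  linear=[
    [0.2,0.2,0],
    [0.4,0.4,0],
    [0.6,0.6,0],
    [0.75,0.8,0],
    [0.75,0.8,0],
    [0.75,0.8,0],
    [0.75,0.8,0],
  ],
  twist=[
    [0,0,-0.11],
    [0,0,-0.22],
    [0,0,-0.33],
    [0,0,-0.44],
    [0,0,-0.55],
    [0,0,-0.66],
    [0,0,-0.75],
  ],
)

```text
time: 5.27
eef_pos: [0.4729, -0.3165, 0.1135]
ee_rot: [0.977, 0.214, 0.0, 0.0]
contact_force: [-1.0, 0.2, 0.4]
width: 0.0366
grip_force: 0.0
```

>>> arm_command(
  hand=[0.6,0.6,0.6,0.6,0.6,0.6,0.6,0.6],
  linear=[
    [0,0,0],
    [0,0,0],
    [0,0,0],
    [0,0,0],
    [0,0,0],
    [0,0,0],
    [0,0,0],
    [0,0,0],
  ],
  twist=[
    [0,0,-0.11],
    [0,0,-0.22],
    [0,0,-0.33],
    [0,0,-0.44],
    [0,0,-0.55],
    [0,0,-0.66],
    [0,0,-0.75],
    [0,0,-0.75],
  ],
)

```text
time: 5.93
eef_pos: [0.473, -0.316, 0.1138]
ee_rot: [0.821, 0.571, 0.0, 0.001]
contact_force: [-1.2, 0.1, 1.5]
width: 0.0369
grip_force: 0.0
```

Run:
```python
from h import *
s=cam("wrist");cv2.imwrite("pics/w2.png",s["pixels"])
st=status.sense();e=st["eef_pos"];q=np.array([.5045,-.2255,-.357]);c,n=np.cos(q[2]),np.sin(q[2])
print(st["time"],e,"jig",np.array([[c,n],[-n,c]])@(e[:2]-q[:2]),"yaw-jig",np.arctan2(*R.from_quat(st["ee_rot"]).as_matrix()[[1,0],0])-q[2])
```

```text
5.9833 [ 0.47288999 -0.31591448  0.11375442] jig [ 0.00197971 -0.09576039] yaw-jig 1.5670425920538404
```

View pics/w2.png

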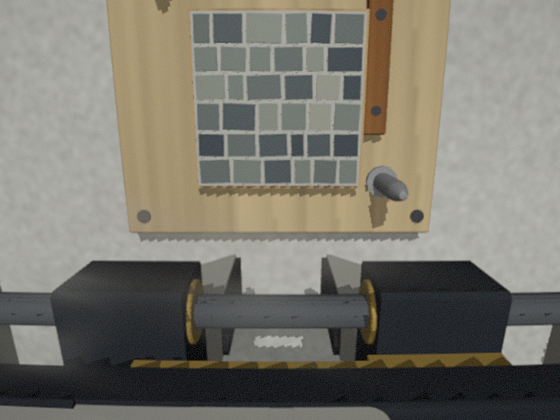

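The panel's edge now lies flush along stop_x (the edge at x≈365, with the stop to its right), and the -y face near row 185 is clear for pushing.

>>> arm_command(
  hand=[0.6,0.6,0.6,0.6,0.6],
  linear=[
    [0,0,0.3],
    [0,0,0.5],
    [0,0,0.63],
    [0,0,0.7],
    [0,0,0.7],
  ],
  twist=[
    [0,0,0],
    [0,0,0],
    [0,0,0],
    [0,0,0],
    [0,0,0],
  ],
)

```text
time: 6.4
eef_pos: [0.472, -0.3152, 0.0423]
ee_rot: [0.823, 0.569, -0.0, -0.001]
contact_force: [0.4, 0.2, -0.6]
width: 0.0368
grip_force: 0.0
```

>>> arm_command(
  hand=[0.6,0.6,0.6,0.6,0.6,0.6,0.6,0.6,0.6,0.6,0.6,0.6],
  linear=[
    [0.04,0,0],
    [0.08,0,0],
    [0.11,0,0],
    [0.14,0,0],
    [0.17,0,0],
    [0.2,0,0],
    [0.22,0,0],
    [0.24,0,0],
    [0.26,0,0],
    [0.28,0,0],
    [0.3,0,0],
    [0.32,0,0],
  ],
  twist=[
    [0,0,0],
    [0,0,0],
    [0,0,0],
    [0,0,0],
    [0,0,0],
    [0,0,0],
    [0,0,0],
    [0,0,0],
    [0,0,0],
    [0,0,0],
    [0,0,0],
    [0,0,0],
  ],
)

```text
time: 7.4
eef_pos: [0.4839, -0.2857, 0.0437]
ee_rot: [0.822, 0.57, -0.0, 0.0]
contact_force: [-0.1, -1.7, 1.1]
width: 0.0367
grip_force: 1.0
```

>>> arm_command(
  hand=[0.6,0.6,0.6,0.6,0.6,0.6],
  linear=[
    [0.01,0,0],
    [0.02,0,0],
    [0.03,0,0],
    [0.04,0,0],
    [0.04,0,0],
    [0.04,0,0],
  ],
  twist=[
    [0,0,0],
    [0,0,0],
    [0,0,0],
    [0,0,0],
    [0,0,0],
    [0,0,0],
  ],
)

```text
time: 7.9
eef_pos: [0.4852, -0.282, 0.0437]
ee_rot: [0.822, 0.57, 0.0, 0.0]
contact_force: [-0.1, -2.0, 1.4]
width: 0.037
grip_force: 0.9
```

>>> arm_command(
  hand=[0.6,0.6,0.6,0.6],
  linear=[
    [0.01,0,0],
    [0.02,0,0],
    [0.02,0,0],
    [0.02,0,0],
  ],
  twist=[
    [0,0,0],
    [0,0,0],
    [0,0,0],
    [0,0,0],
  ],
)

```text
time: 8.23
eef_pos: [0.4857, -0.2818, 0.0438]
ee_rot: [0.822, 0.57, -0.001, 0.001]
contact_force: [-2.9, -9.0, -0.7]
width: 0.0369
grip_force: 4.7
```

>>> arm_command(
  hand=[0.6,0.6,0.6,0.6],
  linear=[
    [0.01,0,0],
    [0.01,0,0],
    [0.01,0,0],
    [0.01,0,0],
  ],
  twist=[
    [0,0,0],
    [0,0,0],
    [0,0,0],
    [0,0,0],
  ],
)

```text
time: 8.57
eef_pos: [0.4857, -0.2817, 0.0439]
ee_rot: [0.822, 0.57, -0.001, 0.002]
contact_force: [-4.8, -12.2, -0.7]
width: 0.0364
grip_force: 6.6
```

>>> arm_command(
  hand=[0.6,0.6,0.6,0.4,0.2,0,0],
  linear=[
    [-0.15,0,0],
    [-0.25,0,-0.2],
    [-0.25,0,-0.5],
    [-0.25,0,-0.8],
    [-0.25,0,-1],
    [-0.25,0,-1],
    [-0.25,0,-1],
  ],
  twist=[
    [0,0,0],
    [0,0,0],
    [0,0,0],
    [0,0,0],
    [0,0,0],
    [0,0,0],
    [0,0,0],
  ],
)

```text
time: 9.15
eef_pos: [0.4778, -0.3024, 0.1444]
ee_rot: [0.822, 0.57, 0.0, 0.001]
contact_force: [-0.3, 0.1, -0.2]
width: 0.0593
grip_force: 0.0
```

Run:
```python
from h import *
s=cam("wrist");np.save("w3.npy",s["E"])
cv2.imwrite("pics/w3.png",cv2.resize(s["pixels"][:280,90:500],(0,0),fx=1.9,fy=1.9,interpolation=cv2.INTER_CUBIC))
st=status.sense();print(st["time"],st["eef_pos"],st["ee_rot"])
```

```text
9.2 [ 0.47713956 -0.30196466  0.14311806] [ 8.21912289e-01  5.69613787e-01 -4.58850199e-06 -5.67734535e-04]
```

View pics/w3.png

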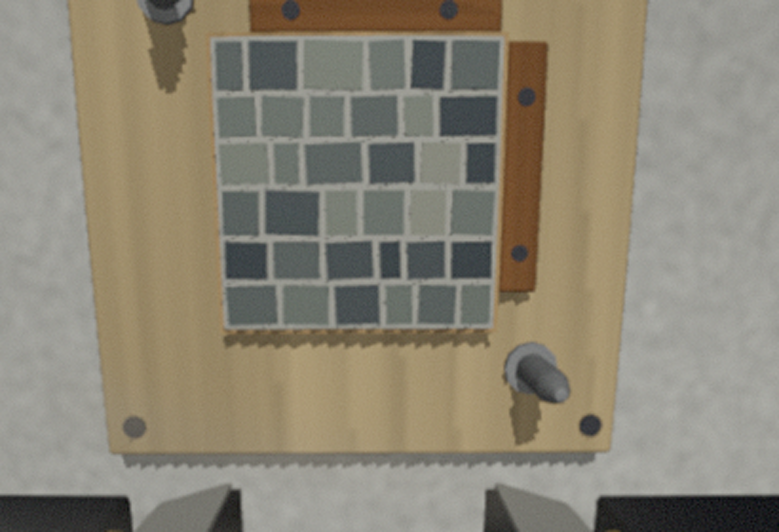

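The panel appears seated in both stops: the slate edge is about 2 mm, the backing border, from the top stop and from the right stop (x≈501 against 508). I'll check this numerically along with the plate pose and the next moves.

Run:
```python
from h import *
s=cam("wrist")
f=lambda L:[((u+.5)/1.9-.5+90,(v+.5)/1.9-.5) for u,v in L]
uv=[(250,31),(501,30),(547,43),(535,292),(530,366),(560,398),(611,453),(108,453)]
B=[(-.036,.05,.026),(.048,.05,.026),(.064,.048,.026),(.064,-.036,.026),(.065,-.065,.021),(.065,-.065,.062),(.1,-.1,.018),(-.1,-.1,.018)]
q,r=fit(s,f(uv),B,[.5,-.226,-.36]);print(q,r.round(1).tolist())
h=.048
p,r=fit(s,f([(213,38),(501,36),(492,328),(226,329)]),[(-h,h,.032),(h,h,.032),(h,-h,.032),(-h,-h,.032)],q);print(p,r.round(1).tolist())
c,n=np.cos(q[2]),np.sin(q[2]);print("panel in jig",np.array([[c,n],[-n,c]])@(p[:2]-q[:2]),p[2]-q[2])
# top camera: compare jig frame & plate bias
st=status.sense();e=st["eef_pos"]
print(np.array([.5137,.243])-e[:2])
print(plan([.5137-e[0],.243-e[1],.25-e[2]],0))
```

```text
[ 0.50445333 -0.22398988 -0.35691553] [[-1.4, 0.1], [0.5, 0.6], [1.5, -2.5], [0.5, 0.4], [0.4, 1.8], [0.0, -1.3], [0.3, 1.1], [-1.9, 1.2]]
[ 0.50459973 -0.22479917 -0.35248193] [[-2.5, -0.8], [2.5, -0.7], [1.4, 1.0], [-1.4, 1.2]]
panel in jig [ 0.00041992 -0.00070714] 0.004433594162521426
[0.03685843 0.54476427]
(array([ 5.2315, -1.5697, -1.0664]), array([0., 0., 0.]))
```

>>> arm_command(
  hand=[0,0,0],
  linear=[
    [0.2,-0.06,-0.25],
    [0.55,-0.16,-0.5],
    [0.87,-0.26,-0.53],
  ],
  twist=[
    [0,0,0],
    [0,0,0],
    [0,0,0],
  ],
)

```text
time: 9.5
eef_pos: [0.4844, -0.2121, 0.1981]
ee_rot: [0.823, 0.569, 0.001, 0.001]
contact_force: [1.1, 0.6, 0.5]
width: 0.0866
grip_force: 0.0
```

>>> arm_command(
  hand=[0,0,0],
  linear=[
    [0.3,-0.09,-0.2],
    [0.6,-0.18,-0.4],
    [0.87,-0.26,-0.53],
  ],
  twist=[
    [0,0,0],
    [0,0,0],
    [0,0,0],
  ],
)

```text
time: 9.75
eef_pos: [0.4895, -0.1193, 0.2497]
ee_rot: [0.822, 0.57, -0.0, -0.001]
contact_force: [0.7, -0.2, 0.1]
width: 0.0917
grip_force: 0.0
```

>>> arm_command(
  hand=[0,0,0],
  linear=[
    [0.3,-0.09,0],
    [0.6,-0.18,0],
    [0.87,-0.26,0],
  ],
  twist=[
    [0,0,0],
    [0,0,0],
    [0,0,0],
  ],
)

```text
time: 10.0
eef_pos: [0.4953, -0.0288, 0.2483]
ee_rot: [0.822, 0.57, -0.001, -0.001]
contact_force: [1.3, -0.1, 0.2]
width: 0.0918
grip_force: 0.0
```

>>> arm_command(
  hand=[0,0,0],
  linear=[
    [0.3,-0.09,0],
    [0.6,-0.18,0],
    [0.87,-0.26,0],
  ],
  twist=[
    [0,0,0],
    [0,0,0],
    [0,0,0],
  ],
)

```text
time: 10.25
eef_pos: [0.5014, 0.0618, 0.2479]
ee_rot: [0.822, 0.57, -0.001, -0.001]
contact_force: [-0.4, -0.4, -0.5]
width: 0.0919
grip_force: 0.0
```

>>> arm_command(
  hand=[0,0,0],
  linear=[
    [0.3,-0.09,0],
    [0.6,-0.18,0],
    [0.87,-0.26,0],
  ],
  twist=[
    [0,0,0],
    [0,0,0],
    [0,0,0],
  ],
)

```text
time: 10.5
eef_pos: [0.5076, 0.1523, 0.2478]
ee_rot: [0.822, 0.57, -0.002, -0.001]
contact_force: [1.4, 0.5, -0.4]
width: 0.0917
grip_force: 0.0
```

>>> arm_command(
  hand=[0,0,0,0,0,0],
  linear=[
    [0.3,-0.09,0],
    [0.6,-0.18,0],
    [0.87,-0.26,0],
    [0.87,-0.26,0],
    [0.87,-0.26,0],
    [0.87,-0.26,0],
  ],
  twist=[
    [0,0,-0.1],
    [0,0,-0.2],
    [0,0,-0.3],
    [0,0,-0.325],
    [0,0,-0.325],
    [0,0,-0.325],
  ],
)

```text
time: 11.0
eef_pos: [0.514, 0.2409, 0.248]
ee_rot: [0.714, 0.7, -0.002, -0.001]
contact_force: [0.3, 0.2, -0.4]
width: 0.0916
grip_force: 0.0
```

Run:
```python
from h import *
s=cam("wrist")
cv2.imwrite("pics/w4.png",cv2.resize(s["pixels"][:300,80:480],(0,0),fx=2,fy=2,interpolation=cv2.INTER_CUBIC))
st=status.sense();print(st["time"],st["eef_pos"],st["ee_rot"],st["contact_force"],st["wrist_torque"])
```

```text
11.05 [0.51425139 0.2404504  0.24841752] [ 7.14123699e-01  7.00018295e-01 -1.22352462e-03 -4.81461898e-04] [-0.44300719 -0.21644401 -0.55986523] [ 0.02043331 -0.07552536  0.05583113]
```

View pics/w4.png

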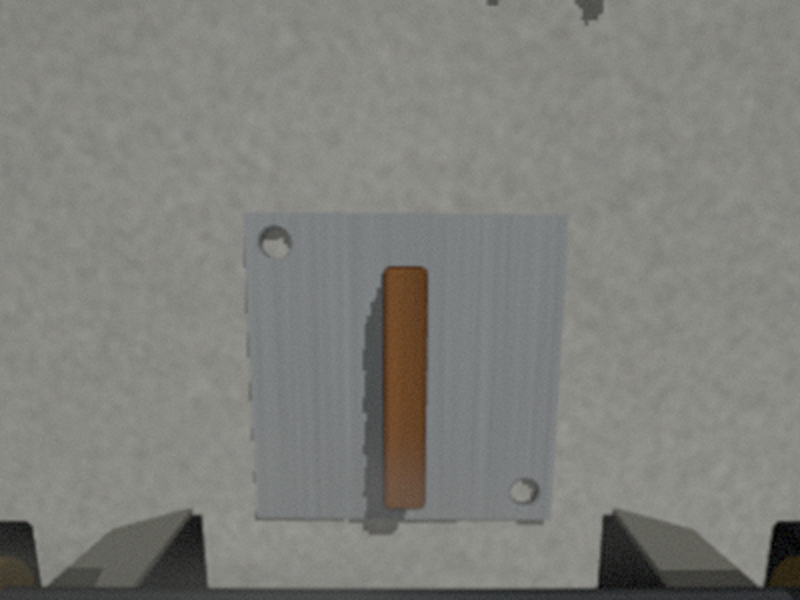

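The handle bar runs vertically at x≈405, rows 266–508, with the holes at (275,241) and (524,491). I'll fit the plate pose from these.

Run:
```python
from h import *
s=cam("wrist")
f=lambda L:[((u+.5)/2-.5+80,(v+.5)/2-.5) for u,v in L]
uv=[(245,213),(567,215),(550,519),(258,518),(275,240),(524,491)]
B=[(-.08,.08,.008),(.08,.08,.008),(.08,-.08,.008),(-.08,-.08,.008),(-.065,.065,.008),(.065,-.065,.008)]
q,r=fit(s,f(uv),B,[.51,.243,0]);print(q,r.round(1).tolist())
b,r=fit(s,f([(385,266),(428,266),(425,508),(385,508)]),[(-.01,.056,.059),(.01,.056,.059),(.01,-.056,.059),(-.01,-.056,.059)],q);print(b,r.round(1).tolist())
st=status.sense();e=st["eef_pos"];y=np.arctan2(*R.from_quat(st["ee_rot"]).as_matrix()[[1,0],0])
print("yaw",y,y-np.pi/2)
print(plan([b[0]-e[0],b[1]-e[1],.050-e[2]],q[2]+np.pi/2-y))
```

```text
[ 0.51545531  0.24122548 -0.02555737] [[-1.0, -0.8], [1.2, -0.6], [0.2, -0.1], [-0.3, -0.6], [-0.2, 1.4], [0.2, 0.9]]
[ 0.51575463  0.24196457 -0.02358323] [[-0.9, -0.6], [0.9, -0.5], [0.7, 0.7], [-0.6, 0.6]]
yaw 1.5504578974530296 -0.020338429341866915
(array([0.0192, 0.0159, 1.9878]), array([0.   , 0.   , 0.005]))
```

>>> arm_command(
  hand=[0,0,0,0],
  linear=[
    [0.02,0.016,0.3],
    [0.02,0.016,0.65],
    [0.02,0.016,1],
    [0.02,0.016,1],
  ],
  twist=[
    [0,0,0.005],
    [0,0,0.005],
    [0,0,0.005],
    [0,0,0.005],
  ],
)

```text
time: 11.43
eef_pos: [0.5127, 0.2407, 0.1433]
ee_rot: [0.716, 0.698, -0.006, -0.003]
contact_force: [-1.9, -0.4, -0.4]
width: 0.092
grip_force: 0.0
```

>>> arm_command(
  hand=[0,0,0,0,0,0],
  linear=[
    [0,0,0.3],
    [0,0,0.6],
    [0,0,0.85],
    [0,0,0.98],
    [0,0,0.98],
    [0,0,0.98],
  ],
  twist=[
    [0,0,0],
    [0,0,0],
    [0,0,0],
    [0,0,0],
    [0,0,0],
    [0,0,0],
  ],
)

```text
time: 11.93
eef_pos: [0.5171, 0.2426, 0.0528]
ee_rot: [0.716, 0.698, 0.0, 0.0]
contact_force: [0.0, -0.2, -0.0]
width: 0.0915
grip_force: 0.0
```

>>> arm_command(
  hand=[0.4,0.6,0.7,0.75,0.8,0.85,0.9,1,1,1,1,1],
  linear=[
    [0,0,0],
    [0,0,0],
    [0,0,0],
    [0,0,0],
    [0,0,0],
    [0,0,0],
    [0,0,0],
    [0,0,0],
    [0,0,0],
    [0,0,0],
    [0,0,0],
    [0,0,0],
  ],
  twist=[
    [0,0,0],
    [0,0,0],
    [0,0,0],
    [0,0,0],
    [0,0,0],
    [0,0,0],
    [0,0,0],
    [0,0,0],
    [0,0,0],
    [0,0,0],
    [0,0,0],
    [0,0,0],
  ],
)

```text
time: 12.93
eef_pos: [0.5157, 0.2429, 0.0516]
ee_rot: [0.715, 0.699, -0.001, -0.0]
contact_force: [-1.8, -0.1, 2.8]
width: 0.02
grip_force: 30.0
```

>>> arm_command(
  hand=[1,1,1,1,1,1,1,1],
  linear=[
    [0,0,-0.05],
    [0,0,-0.15],
    [0,0,-0.3],
    [0,0,-0.5],
    [0,0,-0.7],
    [0,0,-0.9],
    [0,0,-1],
    [0,0,-1],
  ],
  twist=[
    [0,0,0],
    [0,0,0],
    [0,0,0],
    [0,0,0],
    [0,0,0],
    [0,0,0],
    [0,0,0],
    [0,0,0],
  ],
)

```text
time: 13.6
eef_pos: [0.5176, 0.2433, 0.1544]
ee_rot: [0.715, 0.699, 0.002, 0.001]
contact_force: [1.3, 0.7, -5.9]
width: 0.0196
grip_force: 30.0
```

>>> arm_command(
  hand=[1,1,1,1,1],
  linear=[
    [0,0,-0.1],
    [0,0,-0.25],
    [0,0,-0.35],
    [0,0,-0.35],
    [0,0,-0.35],
  ],
  twist=[
    [0,0,0],
    [0,0,0],
    [0,0,0],
    [0,0,0],
    [0,0,0],
  ],
)

```text
time: 14.02
eef_pos: [0.5163, 0.2429, 0.1865]
ee_rot: [0.715, 0.699, -0.0, 0.0]
contact_force: [-1.1, -0.0, -7.0]
width: 0.0198
grip_force: 30.0
```

Run:
```python
from h import *
s=cam("wrist")
cv2.imwrite("pics/w5.png",cv2.resize(s["pixels"],(0,0),fx=1.4,fy=1.4,interpolation=cv2.INTER_CUBIC))
st=status.sense();print(st["time"],st["eef_pos"],st["ee_rot"],st["contact_force"],st["wrist_torque"],st["width"])
e=st["eef_pos"]
print(plan([.504-e[0],-.2247-e[1],0],0), np.arctan2(*R.from_quat(st["ee_rot"]).as_matrix()[[1,0],0]))
```

```text
14.0667 [0.51592282 0.24278286 0.18589041] [ 7.15436276e-01  6.98677665e-01 -6.26103979e-04 -2.53658955e-04] [-0.7950491  -0.05778889 -6.77609423] [ 0.03738624 -0.10677302 -0.01615468] 0.019989666392052078
(array([-4.6763e+00, -8.4000e-03,  2.5000e-03]), array([0., 0., 0.])) 1.5470958465678828
```

View pics/w5.png

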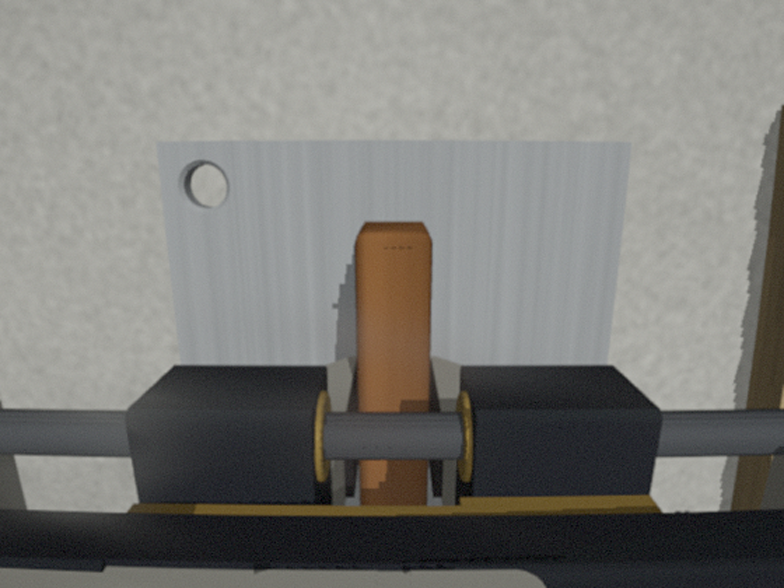

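The plate is gripped and level in view: top corners at (158,142) and (631,143), hole at (206,184), and the bar's end edges at rows 222 and 240. I'll fit its pose in the hand.

```bash
cat > inhand.py <<'E'
from h import *
s=cam("wrist");st=status.sense();e=st["eef_pos"];Rt=R.from_quat(st["ee_rot"])
uv=np.array([(158,142),(631,143),(206,184),(356,240),(431,240),(361,222),(429,222)])
uv=(uv+.5)/1.4-.5
B=np.array([(-.08,.08,.008),(.08,.08,.008),(-.065,.065,.008),(-.01,.056,.059),(.01,.056,.059),(-.01,.056,.037),(.01,.056,.037)])
z0=e[2]-.0516
for free in (0,1):
    def W(q): return R.from_euler("ZX",[q[2],q[3]*free]).apply(B-[0,0,.048])+[q[0],q[1],z0+.048]
    r=least_squares(lambda q:(proj(s,W(q))-uv).ravel(),[e[0],e[1],-.024,0])
    q=r.x;print(q,r.fun.reshape(-1,2).round(1).tolist())
    o=Rt.inv().apply([q[0]-e[0],q[1]-e[1],0]);print("handle in tool",o)
E
python3 inhand.py
```

```text
[ 0.51605819  0.24047188 -0.03017384  0.        ] [[-0.5, 0.4], [0.9, 2.3], [-1.1, 2.6], [-1.3, -3.8], [2.6, -3.3], [-0.8, 1.8], [-0.1, 2.2]]
handle in tool [-2.23455490e-03  3.63841036e-04  1.09424345e-06]
[ 0.51618062  0.24035611 -0.02871027  0.01487871] [[-1.7, -0.5], [2.2, 0.9], [-1.8, 1.9], [-1.3, -2.6], [2.8, -2.2], [-0.9, 1.9], [0.1, 2.3]]
handle in tool [-2.34738662e-03  4.88977541e-04  9.44589987e-07]
```

>>> arm_command(
  hand=[1,1,1,1,1],
  linear=[
    [-0.07,0,0],
    [-0.23,0,0],
    [-0.46,0,0],
    [-0.7,0,0],
    [-0.93,0,0],
  ],
  twist=[
    [0,0,0],
    [0,0,0],
    [0,0,0],
    [0,0,0],
    [0,0,0],
  ],
)

```text
time: 14.53
eef_pos: [0.5135, 0.1485, 0.1859]
ee_rot: [0.715, 0.699, -0.001, -0.0]
contact_force: [0.3, -0.1, -5.9]
width: 0.0199
grip_force: 30.0
```

>>> arm_command(
  hand=[1,1,1,1],
  linear=[
    [-0.23,0,0],
    [-0.46,0,0],
    [-0.7,0,0],
    [-0.93,0,0],
  ],
  twist=[
    [0,0,0],
    [0,0,0],
    [0,0,0],
    [0,0,0],
  ],
)

```text
time: 14.87
eef_pos: [0.5113, 0.0553, 0.1861]
ee_rot: [0.715, 0.699, -0.001, -0.0]
contact_force: [-0.0, -0.3, -6.5]
width: 0.0202
grip_force: 30.0
```

>>> arm_command(
  hand=[1,1,1,1],
  linear=[
    [-0.23,0,0],
    [-0.46,0,0],
    [-0.7,0,0],
    [-0.93,0,0],
  ],
  twist=[
    [0,0,0],
    [0,0,0],
    [0,0,0],
    [0,0,0],
  ],
)

```text
time: 15.2
eef_pos: [0.509, -0.0376, 0.1862]
ee_rot: [0.715, 0.699, -0.0, -0.0]
contact_force: [-0.3, -0.7, -5.6]
width: 0.0198
grip_force: 30.0
```

>>> arm_command(
  hand=[1,1,1,1],
  linear=[
    [-0.23,0,0],
    [-0.46,0,0],
    [-0.7,0,0],
    [-0.93,0,0],
  ],
  twist=[
    [0,0,0],
    [0,0,0],
    [0,0,0],
    [0,0,0],
  ],
)

```text
time: 15.53
eef_pos: [0.5067, -0.1305, 0.1861]
ee_rot: [0.715, 0.699, -0.0, -0.0]
contact_force: [0.9, 0.5, -6.2]
width: 0.0198
grip_force: 30.0
```

>>> arm_command(
  hand=[1,1,1,1,1,1,1,1,1],
  linear=[
    [-0.23,0,0],
    [-0.46,0,0],
    [-0.65,0,0],
    [-0.8,0,0],
    [-0.9,0,0],
    [-0.94,0,0],
    [-0.94,0,0],
    [-0.94,0,0],
    [-0.94,0,0],
  ],
  twist=[
    [0,0,0.05],
    [0,0,0.11],
    [0,0,0.17],
    [0,0,0.23],
    [0,0,0.28],
    [0,0,0.305],
    [0,0,0.315],
    [0,0,0.315],
    [0,0,0.315],
  ],
)

```text
time: 16.28
eef_pos: [0.5051, -0.2222, 0.1865]
ee_rot: [0.82, 0.572, -0.0, -0.0]
contact_force: [-0.0, -0.4, -6.4]
width: 0.0197
grip_force: 30.0
```

```bash
cat > tgt.py <<'E'
from h import *
st=status.sense();e=st["eef_pos"];M=R.from_quat(st["ee_rot"]).as_matrix();y=np.arctan2(M[1,0],M[0,0])
print(st["time"],e,"yaw",y,"tilt",M[:2,2].round(4),st["contact_force"].round(1),st["wrist_torque"].round(2),st["grip_force"])
print("to target",plan([.5045-e[0],-.2233-e[1],0],1.217-y))
E
python3 tgt.py
```

```text
16.2833 [ 0.50508485 -0.22216588  0.18649727] yaw 1.2188537372157497 tilt [-0.0006  0.0006] [-0.  -0.4 -6.4] [ 0.   -0.09 -0.04] 29.999069273471832
to target (array([-0.0127, -0.0016, -0.    ]), array([-0.    ,  0.    ,  0.0018]))
```

>>> arm_command(
  hand=[1,1,1,1,1,1],
  linear=[
    [-0.012,-0.002,0.1],
    [-0.012,-0.002,0.25],
    [-0.012,-0.002,0.42],
    [-0.012,-0.002,0.55],
    [-0.012,-0.002,0.62],
    [-0.012,-0.002,0.62],
  ],
  twist=[
    [0,0,0],
    [0,0,0],
    [0,0,0],
    [0,0,0],
    [0,0,0],
    [0,0,0],
  ],
)

```text
time: 16.78
eef_pos: [0.5037, -0.223, 0.1226]
ee_rot: [0.82, 0.572, -0.001, -0.002]
contact_force: [-0.1, 0.5, -7.5]
width: 0.0202
grip_force: 30.0
```

```bash
python3 tgt.py
python3 - <<'E'
from h import *
s=cam("wrist")
t=cam("top")
a=cv2.resize(s["pixels"][80:260,90:330],(0,0),fx=2.5,fy=2.5,interpolation=cv2.INTER_CUBIC)
p=proj(t,[[.535,-.31,.06]])[0].astype(int);print(p)
b=cv2.resize(t["pixels"][p[1]-20:p[1]+20,p[0]-20:p[0]+20],(200,200),interpolation=cv2.INTER_CUBIC)
o=np.zeros((a.shape[0],a.shape[1]+200,3),np.uint8);o[:,:a.shape[1]]=a;o[:200,a.shape[1]:]=b
cv2.imwrite("pics/w6.png",o);print(o.shape)
E
```

```text
16.7833 [ 0.50369885 -0.22295013  0.12262432] yaw 1.2182699062230358 tilt [-0.0034  0.0021] [-0.1  0.5 -7.5] [-0.03 -0.11  0.03] 29.999109506607056
to target (array([-0.0005,  0.0087, -0.    ]), array([-0.    ,  0.    ,  0.0012]))
[439 212]
(450, 800, 3)
```

View pics/w6.png

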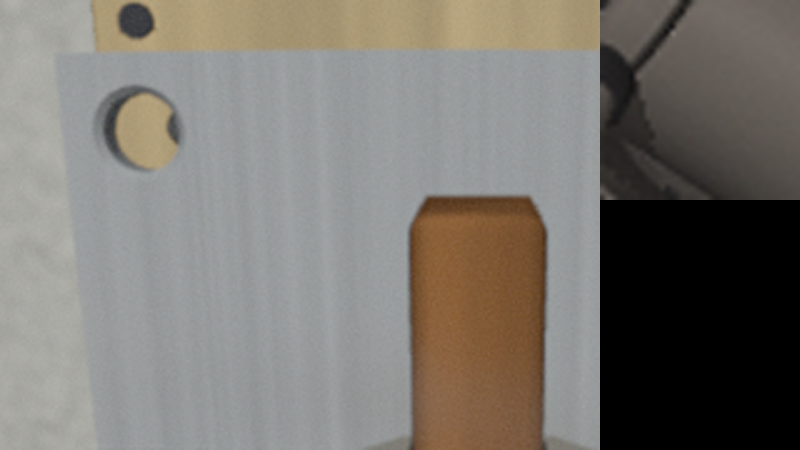

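The hole shows the pin's nose at its right edge (about (172,128), hole centre (139,127)). Allowing for parallax, the pin is about 1 mm toward tool +y. I'll shift by that much and go down slowly.

>>> arm_command(
  hand=[1,1,1,1],
  linear=[
    [0,0.005,0],
    [0,0.008,0],
    [0,0.008,0],
    [0,0.008,0],
  ],
  twist=[
    [0,0,0],
    [0,0,0],
    [0,0,0],
    [0,0,0],
  ],
)

```text
time: 17.22
eef_pos: [0.5057, -0.2244, 0.1253]
ee_rot: [0.82, 0.572, 0.0, 0.001]
contact_force: [-0.3, 0.0, -7.2]
width: 0.0197
grip_force: 30.0
```

```bash
python3 tgt.py
python3 - <<'E'
from h import *
# contour of hole and pin-nose, predicted for the plate in hand vs seen
s=cam("wrist");st=status.sense();e=st["eef_pos"];Rt=R.from_quat(st["ee_rot"])
M=Rt.as_matrix();yaw=np.arctan2(M[1,0],M[0,0])-np.pi/2
X,Y=M[:,0],M[:,1]
t=np.linspace(0,2*np.pi,41)
pl=e+X*(-.0015); pl[2]=e[2]-.0516
Rp=R.from_euler("z",yaw)
ring=lambda z:proj(s,pl+Rp.apply(np.c_[-.065+.0075*np.cos(t),.065+.0075*np.sin(t),z+0*t]))
rt=ring(.008);print("hole centre top pred",rt[:-1].mean(0),"scale px/mm",np.ptp(rt[:,0])/15)
g=s["pixels"].astype(int);gray=g.sum(2)/3;wood=(g[:,:,2]-g[:,:,0]>25).astype(np.uint8)
x,y=rt.mean(0).astype(int);sub=gray[y-22:y+23,x-22:x+30]
print("wood in hole box:",cv2.boundingRect(wood[y-20:y+21,x-20:x+28]),x-20,y-20)
J=np.array([.504,-.2247]);Rj=R.from_euler("z",-.357)
for z,r in((.063,.0005),(.060,.003),(.056,.005),(.05,.006)):
    c=proj(s,Rj.apply(np.c_[-.065+r*np.cos(t),.065+r*np.sin(t),0*t])+np.r_[J,z]);print(z,"pin pred x",c[:,0].min().round(1),c[:,0].max().round(1),"y",c[:,1].mean().round(1))
for row in range(y-18,y+19,3): print(row,gray[row,x-18:x+22:2].astype(int).tolist())
E
```

```text
17.2167 [ 0.5056901  -0.2244285   0.12526685] yaw 1.217299641723611 tilt [ 0.0009 -0.0007] [-0.3  0.  -7.2] [-0.05 -0.05 -0.01] 29.999169409275055
to target (array([ 0.0065, -0.0151, -0.    ]), array([ 0.    , -0.    ,  0.0003]))
hole centre top pred [143.65751765 133.25510375] scale px/mm 2.0639880268595543
wood in hole box: (12, 4, 25, 31) 124 113
0.063 pin pred x 152.9 154.8 y 130.0
0.06 pin pred x 150.1 161.2 y 129.8
0.056 pin pred x 149.0 167.2 y 129.5
0.05 pin pred x 150.9 172.1 y 129.1
115 [154, 157, 156, 154, 156, 148, 117, 103, 97, 92, 97, 103, 122, 147, 156, 157, 155, 150, 154, 154]
118 [156, 154, 156, 137, 104, 99, 89, 75, 86, 116, 149, 147, 140, 112, 110, 140, 154, 153, 151, 153]
121 [155, 155, 128, 112, 103, 69, 68, 127, 156, 154, 153, 156, 153, 147, 144, 124, 122, 150, 154, 156]
124 [154, 137, 116, 108, 64, 61, 134, 149, 149, 154, 153, 150, 150, 151, 125, 70, 87, 125, 153, 157]
127 [151, 126, 117, 79, 57, 92, 147, 149, 151, 152, 152, 155, 153, 141, 80, 82, 91, 110, 138, 155]
130 [148, 126, 122, 66, 62, 115, 148, 149, 150, 151, 151, 153, 154, 133, 75, 83, 84, 93, 123, 153]
133 [153, 130, 128, 69, 63, 113, 149, 148, 148, 152, 154, 151, 153, 149, 94, 74, 77, 71, 121, 150]
136 [152, 137, 136, 94, 61, 87, 149, 150, 149, 148, 151, 154, 154, 149, 147, 124, 69, 63, 129, 149]
139 [155, 151, 141, 137, 85, 74, 125, 148, 149, 152, 153, 153, 153, 151, 145, 148, 145, 135, 144, 153]
142 [154, 156, 152, 145, 142, 95, 94, 119, 145, 149, 153, 152, 152, 152, 147, 146, 145, 147, 150, 154]
145 [155, 155, 151, 155, 155, 152, 133, 111, 109, 135, 151, 150, 156, 150, 147, 151, 153, 152, 155, 154]
148 [157, 153, 155, 157, 155, 158, 159, 158, 155, 142, 138, 129, 138, 154, 155, 155, 153, 156, 152, 152]
151 [155, 153, 153, 158, 157, 156, 155, 156, 160, 156, 158, 155, 156, 156, 154, 157, 157, 155, 154, 153]
```

>>> arm_command(
  hand=[1,1,1,1,1,1,1],
  linear=[
    [-0.003,-0.006,0.02],
    [-0.003,-0.006,0.05],
    [-0.003,-0.006,0.08],
    [-0.003,-0.006,0.1],
    [-0.003,-0.006,0.12],
    [-0.003,-0.006,0.12],
    [-0.003,-0.006,0.12],
  ],
  twist=[
    [0,0,0],
    [0,0,0],
    [0,0,0],
    [0,0,0],
    [0,0,0],
    [0,0,0],
    [0,0,0],
  ],
)

```text
time: 17.85
eef_pos: [0.5047, -0.2243, 0.1125]
ee_rot: [0.82, 0.572, -0.0, -0.0]
contact_force: [0.7, 0.1, -6.8]
width: 0.0195
grip_force: 30.0
```

>>> arm_command(
  hand=[1,1,1,1,1,1],
  linear=[
    [0,0,0.015],
    [0,0,0.03],
    [0,0,0.045],
    [0,0,0.06],
    [0,0,0.06],
    [0,0,0.06],
  ],
  twist=[
    [0,0,0],
    [0,0,0],
    [0,0,0],
    [0,0,0],
    [0,0,0],
    [0,0,0],
  ],
)

```text
time: 18.35
eef_pos: [0.5047, -0.2243, 0.1066]
ee_rot: [0.82, 0.572, -0.0, -0.0]
contact_force: [0.0, 0.5, -6.5]
width: 0.0201
grip_force: 30.0
```

```bash
python3 tgt.py
```

```text
18.35 [ 0.50471602 -0.22434365  0.10660445] yaw 1.2172273261914823 tilt [-0.0002  0.    ] [ 0.   0.5 -6.5] [-0.03 -0.07 -0.01] 29.998987913131714
to target (array([ 0.009 , -0.0056,  0.    ]), array([0.    , 0.    , 0.0002]))
```

>>> arm_command(
  hand=[1,1,1,1,1,1],
  linear=[
    [0,0,0.012],
    [0,0,0.024],
    [0,0,0.036],
    [0,0,0.045],
    [0,0,0.045],
    [0,0,0.045],
  ],
  twist=[
    [0,0,0],
    [0,0,0],
    [0,0,0],
    [0,0,0],
    [0,0,0],
    [0,0,0],
  ],
)

```text
time: 18.85
eef_pos: [0.5047, -0.2244, 0.1022]
ee_rot: [0.82, 0.572, -0.0, -0.0]
contact_force: [0.2, -0.4, -6.0]
width: 0.02
grip_force: 30.0
```

```bash
python3 tgt.py
```

```text
18.85 [ 0.5047403  -0.22435734  0.1021531 ] yaw 1.2172779129937121 tilt [-0.0001 -0.    ] [ 0.2 -0.4 -6. ] [-0.05 -0.11 -0.02] 29.998987019062042
to target (array([ 0.0091, -0.0059, -0.    ]), array([0.    , 0.    , 0.0003]))
```

>>> arm_command(
  hand=[1,1,1,1,1,1],
  linear=[
    [0,0,0.012],
    [0,0,0.024],
    [0,0,0.036],
    [0,0,0.048],
    [0,0,0.05],
    [0,0,0.05],
  ],
  twist=[
    [0,0,0],
    [0,0,0],
    [0,0,0],
    [0,0,0],
    [0,0,0],
    [0,0,0],
  ],
)

```text
time: 19.35
eef_pos: [0.5047, -0.2243, 0.0971]
ee_rot: [0.82, 0.572, -0.0, -0.0]
contact_force: [0.5, -0.1, -6.3]
width: 0.0201
grip_force: 30.0
```

```bash
python3 tgt.py
```

```text
19.35 [ 0.50469042 -0.22431111  0.09706278] yaw 1.217246498537695 tilt [-0.0003  0.0001] [ 0.5 -0.1 -6.3] [-0.02 -0.06  0.07] 29.99901831150055
to target (array([ 0.0088, -0.0053,  0.    ]), array([0.    , 0.    , 0.0002]))
```

Both pins are in the holes (underside at 45.5 mm) with no side force, so I'll keep going down.

>>> arm_command(
  hand=[1,1,1,1,1,1,1,1,1,1,1],
  linear=[
    [0,0,0.012],
    [0,0,0.024],
    [0,0,0.036],
    [0,0,0.048],
    [0,0,0.06],
    [0,0,0.07],
    [0,0,0.08],
    [0,0,0.09],
    [0,0,0.1],
    [0,0,0.105],
    [0,0,0.105],
  ],
  twist=[
    [0,0,0],
    [0,0,0],
    [0,0,0],
    [0,0,0],
    [0,0,0],
    [0,0,0],
    [0,0,0],
    [0,0,0],
    [0,0,0],
    [0,0,0],
    [0,0,0],
  ],
)

```text
time: 20.27
eef_pos: [0.5047, -0.2243, 0.0866]
ee_rot: [0.82, 0.572, -0.0, -0.0]
contact_force: [0.4, -0.4, -7.0]
width: 0.0199
grip_force: 30.0
```

```bash
python3 tgt.py
```

```text
20.2667 [ 0.50469979 -0.22429005  0.08656441] yaw 1.2172530691013825 tilt [-0.0002  0.0001] [ 0.4 -0.4 -7. ] [-0.01 -0.07  0.  ] 29.998978972434998
to target (array([ 0.0086, -0.0053,  0.    ]), array([0.    , 0.    , 0.0002]))
```

>>> arm_command(
  hand=[1,1,1,1,1],
  linear=[
    [0,0,0.006],
    [0,0,0.012],
    [0,0,0.018],
    [0,0,0.022],
    [0,0,0.022],
  ],
  twist=[
    [0,0,0],
    [0,0,0],
    [0,0,0],
    [0,0,0],
    [0,0,0],
  ],
)

```text
time: 20.68
eef_pos: [0.5047, -0.2243, 0.0844]
ee_rot: [0.82, 0.572, -0.0, -0.0]
contact_force: [-0.8, 0.4, -6.6]
width: 0.0199
grip_force: 30.0
```

>>> arm_command(
  hand=[1,1,1,1,1],
  linear=[
    [0,0,0.004],
    [0,0,0.007],
    [0,0,0.01],
    [0,0,0.01],
    [0,0,0.01],
  ],
  twist=[
    [0,0,0],
    [0,0,0],
    [0,0,0],
    [0,0,0],
    [0,0,0],
  ],
)

```text
time: 21.1
eef_pos: [0.5048, -0.2244, 0.0836]
ee_rot: [0.82, 0.572, 0.0, 0.0]
contact_force: [0.0, 0.2, -5.7]
width: 0.0194
grip_force: 30.0
```

>>> arm_command(
  hand=[1,1,1,1],
  linear=[
    [0,0,0.004],
    [0,0,0.008],
    [0,0,0.008],
    [0,0,0.008],
  ],
  twist=[
    [0,0,0],
    [0,0,0],
    [0,0,0],
    [0,0,0],
  ],
)

```text
time: 21.43
eef_pos: [0.5049, -0.2244, 0.0835]
ee_rot: [0.82, 0.572, 0.0, 0.0]
contact_force: [-1.8, 1.4, 5.6]
width: 0.0196
grip_force: 30.0
```

```bash
python3 tgt.py
```

```text
21.4333 [ 0.50486019 -0.22435548  0.08353839] yaw 1.2173233708622273 tilt [ 0.0005 -0.0004] [-1.8  1.4  5.6] [ 0.35  0.63 -0.05] 30.000928044319153
to target (array([ 0.0087, -0.007 , -0.    ]), array([ 0.    , -0.    ,  0.0003]))
```

>>> arm_command(
  hand=[1,1,1,0.95,0.9,0.85,0.8,0.7,0.6,0.5,0.5,0.5],
  linear=[
    [0,0,-0.004],
    [0,0,-0.004],
    [0,0,-0.004],
    [0,0,-0.004],
    [0,0,-0.004],
    [0,0,-0.004],
    [0,0,-0.004],
    [0,0,-0.004],
    [0,0,-0.004],
    [0,0,-0.004],
    [0,0,-0.004],
    [0,0,-0.004],
  ],
  twist=[
    [0,0,0],
    [0,0,0],
    [0,0,0],
    [0,0,0],
    [0,0,0],
    [0,0,0],
    [0,0,0],
    [0,0,0],
    [0,0,0],
    [0,0,0],
    [0,0,0],
    [0,0,0],
  ],
)

```text
time: 22.43
eef_pos: [0.5049, -0.2245, 0.083]
ee_rot: [0.82, 0.572, 0.0, 0.0]
contact_force: [-1.1, -0.2, -0.5]
width: 0.045
grip_force: 0.0
```

>>> arm_command(
  hand=[0.5,0.5,0.5,0.5,0.5,0.5,0.5],
  linear=[
    [0,0,-0.1],
    [0,0,-0.25],
    [0,0,-0.45],
    [0,0,-0.7],
    [0,0,-0.95],
    [0,0,-1],
    [0,0,-1],
  ],
  twist=[
    [0,0,0],
    [0,0,0],
    [0,0,0],
    [0,0,0],
    [0,0,0],
    [0,0,0],
    [0,0,0],
  ],
)

```text
time: 23.02
eef_pos: [0.5057, -0.2249, 0.1857]
ee_rot: [0.82, 0.572, 0.001, 0.002]
contact_force: [0.9, 0.0, -0.2]
width: 0.0459
grip_force: 0.0
```

>>> arm_command(
  hand=[0.5,0.5,0.5,0.5,0.5,0.5,0.5],
  linear=[
    [-0.1,0,-0.2],
    [-0.3,0,-0.4],
    [-0.5,0,-0.7],
    [-0.5,0,-0.8],
    [-0.5,0,-0.8],
    [-0.5,0,-0.8],
    [-0.5,0,-0.8],
  ],
  twist=[
    [0,0,0],
    [0,0,0],
    [0,0,0],
    [0,0,0],
    [0,0,0],
    [0,0,0],
    [0,0,0],
  ],
)

```text
time: 23.6
eef_pos: [0.487, -0.27, 0.261]
ee_rot: [0.82, 0.572, -0.0, -0.002]
contact_force: [-1.0, -0.6, -1.1]
width: 0.0454
grip_force: 0.0
```

```bash
cat > chk.py <<'E'
from h import *
s=cam("wrist");cv2.imwrite("pics/w7.png",s["pixels"]);g=s["pixels"].astype(int)
J=np.array([.504,-.2247]);Rj=R.from_euler("z",-.357)
P=lambda x,y,z:proj(s,Rj.apply([[x,y,0]])+np.r_[J,z])[0]
al=((np.ptp(g,axis=2)<30)&(g.mean(2)>110)).astype(np.uint8)
wood=((g[:,:,2]-g[:,:,0])>25).astype(np.uint8)
print("pred plate top corners (flat home)",[P(a,b,.040).round(1).tolist() for a,b in((-.08,.08),(.08,.08),(.08,-.08),(-.08,-.08))])
print("pred plate edge if 5mm higher",P(.08,.08,.045).round(1))
print("pin tips",P(-.065,.065,.063).round(1),P(.065,-.065,.063).round(1))
# edges of plate along scan lines from model centre: wood<->aluminium transitions
for y in(-.03,0.03):
    for sgn in(-1,1):
        L=[P(sgn*x,y,.04) for x in np.arange(.07,.098,.001)]
        print("x",sgn,y,"wood starts at mm",next((70+i for i,p in enumerate(L) if wood[int(round(p[1])),int(round(p[0]))]),None))
for x in(-.03,.03):
    for sgn in(-1,1):
        L=[P(x,sgn*y,.04) for y in np.arange(.07,.098,.001)]
        L=[p for p in L if 0<=p[1]<419]
        print("y",sgn,x,"wood starts at mm",next((70+i for i,p in enumerate(L) if wood[int(round(p[1])),int(round(p[0]))]),None))
E
python3 chk.py; python3 tgt.py
python3 - <<'E'
import cv2;import sys
sys.path.insert(0,'.')
from h import *
t=cam("top");a=cv2.imread("pics/top0.png");d=cv2.absdiff(a,t["pixels"]).max(2)
print("jar region diff",d[140:185,284:320].mean(),"knife diff",d[185:290,278:298].mean())
E
```

```text
pred plate top corners (flat home) [[193.3, 51.4], [370.6, 52.2], [360.5, 222.7], [201.6, 221.8]]
pred plate edge if 5mm higher [371.9  51.3]
pin tips [205.4  65.4] [350.5 214.1]
x -1 -0.03 wood starts at mm 79
x 1 -0.03 wood starts at mm 81
x -1 0.03 wood starts at mm 80
x 1 0.03 wood starts at mm 81
y -1 -0.03 wood starts at mm 84
y 1 -0.03 wood starts at mm 79
y -1 0.03 wood starts at mm 82
y 1 0.03 wood starts at mm 80
23.65 [ 0.48703733 -0.27000359  0.26104038] yaw 1.218090478936542 tilt [-0.0029  0.0024] [ 0.1  0.2 -1.1] [ 0.02 -0.11  0.01] 0.0
to target (array([0.4986, 0.0025, 0.0006]), array([-0.   ,  0.   ,  0.001]))
jar region diff 5.4302469135802465 knife diff 4.940476190476191
```

Run:
```python
from h import *
t=cam("top");a=cv2.imread("pics/top0.png");d=cv2.absdiff(a,t["pixels"]).max(2)
print("background",d[120:180,60:140].mean(),"jar",(d[140:185,284:320]>25).sum(),"knife",(d[185:290,278:298]>25).sum())
from cell import hand_in
print(hand_in())
```

```text
background 5.574375 jar 0 knife 0
the job is handed in; nothing more can be done
None
```

The panel is square against both stops, the plate is lowered over both pins and lies flat on the mosaic, the jar and knife are undisturbed, and the job is handed in at about 24 s; the panel's seat was last measured (within about 0.7 mm) before the plate covered it.

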